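# Stand a test tile in a marking gauge and hold the spring arm at the mark

## Robot

A 6-joint arm with a two-finger parallel gripper is mounted at the origin on a cart in front of the work surface, level with it; the furniture and walls round the work are solid. World frame = base frame: x ahead of the robot, y to its left, z up, the work surface at z = 0. Lengths are in mm, angles in degrees, forces in N, time in s.
With the tool pointing down it reaches from about 350 to 850 mm from the base axis. Payload 8.1 kg.
Tool frame: the origin (TCP) lies at the very end of the fingers, on their centre line; the grasp point (between the pads) lies 19 mm behind it; z points along the fingers, y is the direction in which the jaws open and shut (so a half turn about z gives the same grasp; the last joint's range is limited). The gripper opens to 85 mm and grips with 20 to 120 N. Pads are 22 mm wide; open, the fingers measure 114 mm over their backs; the gripper's body (76 mm by 85 mm) begins 54 mm behind the grasp point. The pads swing forward as they close: fully open they stand 13 mm farther back than shut.
Start: joints at [-69.58, 7.471, 85.268, -0, 87.261, -4.893], TCP at [256.56, -542.386, 231.292] pointing down, gripper open.
Joint ranges: [-169.43, 169.43], [-51.17, 129.36], [1.28, 143.12], [-76.62, 256.62], [0, 156.53], [-152.29, 152.29]. Speed limits (degrees/s): [136.94, 136.94, 159.86, 180, 180, 180].

## Interface

Orientations are given as [roll, pitch, yaw] about the fixed x, y, z axes, in that order (R = Rz(yaw) Ry(pitch) Rx(roll)).
In Python, from bench import r gives the robot as it stands.
- The arm moves only by the shell command python3 -m crank 'ROWS' [OPENING] [FORCE]. ROWS is JSON, a list that holds one entry, the list of rows, each a list of 6 numbers: the shift along the tool's x, y, z in m, then the turn, a rotation vector about the tool's x, y, z in rad. A call has 1 to 10 rows; each row is the pose to reach, as a shift and turn from the pose measured when the call began, along the tool's axes at that moment; what a row does not reach only later rows make up. A row lasts 1/8 s, in which the tool goes at most 62.5 mm and 10.7 degrees, less where a joint would pass 70% of its speed; a pose out of reach is approached as far as the arm can. A call with a gripper value outside its range is refused whole. OPENING is the closure, from 0 (fully open) to 1 (shut), set as the call begins (- or left out, the last holds). The fingers move at their own pace and stop on an object; FORCE is the grip in N (left out, the last holds). Time passes only in rows, so rows that repeat a pose let the fingers close. It gives the time, the measured TCP pose, the force and the opening at its end, in the units of the state.
- r.sense(): the state, without advancing time (a new reading comes with each control period).
- r.snapshot(name): name is "scene" or "top" or "wrist"; returns (picture, depth): 480x640x3 uint8, blue, green, red; 480x640 float32, mm along the optical axis (not along the pixel's ray), 0 where there is no reading.
- r.get_calibration(name): a dict with "mtx" (3x3 intrinsics, pixels), "k1" (the pictures are not rectified: a ray, as slopes to the right and down, at radius r is drawn at 1 + k1 r^2 times it, then the intrinsics apply), "cam_to_world" (4x4, takes a point from camera to world coordinates). Camera axes: x right, y down, z forward; pixel columns grow to the right and rows downward; lengths in mm; the calibration is good to about 2 mm. A picture is of the moment at which its call begins: read the wrist's pose just before it. get_calibration takes no time and is no camera call; for the wrist camera it gives the pose at the moment of the call.
- r.hand_in(): hands the job in, once; it reports no verdict.
Trained networks look in the newest picture that a camera, given by its name, has taken for a name from the list of things; names that differ only in an ending like _2 or _b are one class to them, and where a whole thing is asked for, a point or a joint stands for the part that bears it (a point fixed in the world has none). Each returns a list of dicts, best first, with "conf" (0 to 1); they miss things now and then, are a little off and sometimes report something else, mostly with a low value. They report only what shows in the picture. A call takes as long as a camera call. They do not tell look-alikes from the thing itself.
- r.look_for(thing, camera): "extent" ([left, top, right, bottom] in pixels, round what is visible of it).
- r.landmark_of(thing, camera): "pixel" ([column, row] in pixels: a listed point, or the origin of a listed thing).
The state is a dict: "time": time; "joint_pos": joint angles; "qd": joint speeds; "joint_efforts": joint torques, N m; "tool_pos": TCP position; "tcp_rot": TCP orientation; "ft_force": force on the tool from outside, world axes, zero at the start; "wrist_torque": the same for the moment, N m; "finger_gap": finger opening in mm.
Only numpy, scipy, OpenCV 4.12 (cv2) and the standard library are available. Lean on these libraries where they do the work, as an engineer would, in place of code of your own. Each camera call takes 0.05 s, during which the arm holds its last target.

## Task

Take the glazed test tile from its sloping wooden rest, stand it upright on its thin edge in the blue slot of the marking gauge and let go of it. Then grip the gauge arm's black handle so that the red lock button on its side is squeezed in, draw the arm out until its yellow pointer lines up with the red clip on the rule, and finish while holding it there against its return spring; leave the clip, the beaker and the white spindle where they are.

Things in the scene. Friction and masses are not known exactly. Their poses are not given: they have to be found in the camera images.
- tile_centre (a point): Centre of the loose terracotta test tile with three glaze stripes on its +x face: 12 mm thick (own x), 100 mm wide (own y), 90 mm tall (own z), about 0.18 kg. It starts leaning in the wooden rest, own z 0.70 rad (40 degrees) from upright, top edge toward the robot's side, striped face up. It stands upright when its own z is vertical
- tile: The same tile, its origin at the middle of its lower edge, axes as for tile_centre
- tile_rest: Fixed sloping wooden rest, 110 x 100 mm, 70 mm tall, origin on the bench under the tile's lower edge, z up. Two rails 12 mm wide, 64 mm clear between them, carry the tile's sides up to 18 mm below its top edge; the middle of the top edge is free on both faces. A 10 mm lip in front of the tile's foot holds it: draw the tile out along its own z first
- slot (a point): Middle of the floor of the gauge's blue slot, 14 mm above the bench; gauge axes: x across the slot, y along it, z up. 15 mm wide, 116 mm long, ends closed; walls rise 28 mm above the floor, then lips flare to about 25 mm wide at 35 mm. The tile stands in it with a broad face toward x, either way round, its centre 45 mm above this point
- handle (a point): Grip point of the arm's black handle, 90 mm above the bench; gauge axes. Grip from above, closing along x: handle face at x = +17 mm, red button's face at -19 mm (36 mm over both, 30 mm with the button in; middle then at x = +2 mm). Both are 32 to 36 mm long in y; button 71 to 105 mm, handle top 110 mm above the bench. Below: arm head, top 63 mm, and brass scriber toward +x, top 58 mm
- pointer (a point): Tip of the yellow pointer on the arm, 56 mm to the robot's side (gauge -x) of the handle's middle, 36 mm above the bench; it moves with the arm over the white rule with black ticks every 10 mm; gauge axes
- clip (a point): White line on the red clip, which is 8 mm wide along the rule (gauge y) and sits on the rule's outer edge, top 34 mm above the bench; gauge axes. The pointer lines up when pointer and clip have the same gauge y
- gauge_arm (a joint): How far the arm is drawn out (m), 0 home (start) to 0.135, toward gauge +y (the robot's left). At home a catch holds it until the lock button is in by 5 mm. A return spring pulls it home with 1.2 N at 0 and 2.7 N at 0.12, so that it runs back when let go
- lock_button (a joint): How far the red lock button on the handle is squeezed in (m), 0 to 0.006, toward gauge +x; 4 N starts it, 9 N holds it fully in; it springs out by itself
- mark_clip (a joint): Place of the red clip along the rule (m), same scale as gauge_arm: the pointer is at the clip when gauge_arm equals this value. Between 0.05 and 0.115. It slides if pushed with 5 N
- gauge: The marking gauge: aluminium base plate 185 x 345 mm, 10 mm thick, fixed to the bench, with outer tube, rule and slot. Origin on the bench under the handle's home place; x away from the robot, y the way the arm draws out, z up. The slot's middle is at x = +85, y = +75 mm; the tile standing there reaches 104 mm above the bench
- blue_beaker: Bystander: loose blue beaker 74 mm wide, 91 mm tall, origin at its foot
- white_spindle: Bystander: loose short white turned spindle, 56 mm wide, 102 mm tall, origin at its foot
Not all that is in view belongs to the job. Of the things that look like the tile, the larger one is meant.

How it is judged (in metres and radians):
On the way, in this order (a step that is already met when the one before it is completed fails the run):
1. the tile stands upright on its edge in the slot, let go, with the arm still home (angle between tile_centre's own x axis and vertical between 1.42 and 1.72 rad and x of tile_centre in the frame of slot between -0.004 and 0.004 m and y of tile_centre in the frame of slot between -0.012 and 0.012 m and z of tile_centre in the frame of slot between 0.04 and 0.055 m and contact force between the fingers and tile below 0.2 N and value of joint gauge_arm below 0.01 m), for 0.2 s.
2. the lock button is squeezed in between the fingers (value of joint lock_button above 0.0035 m and contact force between the fingers and gauge_arm above 2 N), for 0.2 s.
At the end, for the whole second after the job is handed in: The tile stands upright (within 0.15 rad) on its edge in the slot, on the slot's floor, untouched; the pointer is within 4 mm of the clip's line along the rule (within the clip's width) and at rest; the fingers still hold the handle with the lock button squeezed in (angle between tile_centre's own x axis and vertical between 1.42 and 1.72 rad and x of tile_centre in the frame of slot between -0.004 and 0.004 m and y of tile_centre in the frame of slot between -0.012 and 0.012 m and z of tile_centre in the frame of slot between 0.04 and 0.055 m and contact force between the fingers and tile below 0.2 N and y of pointer in the frame of clip between -0.004 and 0.004 m and value of joint lock_button above 0.003 m and contact force between the fingers and gauge_arm above 2 N and velocity of joint gauge_arm between -0.01 and 0.01 m/s); the arm keeps its last pose, push and grip.
It fails at once if the clip is pushed along the rule (over 2 mm) (distance of clip from where it was at the start of the episode above 0.002 m).
It fails at once if the beaker or the spindle is moved (over 20 mm) (distance of any of blue_beaker, white_spindle from where it was at the start of the episode above 0.02 m).
It also fails if it takes over 54 s, if anything falls off the work surface, if the arm or the gripper's body presses on something with over 40 N, if the wrist force passes 120 N, or if a joint passes its speed limit or range.

## Working session

There is one attempt and no reset: what is moved stays moved. The work goes in short steps, Python scripts to look and compute and a shell command to move; the robot and the scene stay as the last step left them, time stands still between calls to the robot, and variables do not carry over. Pictures are saved under pics/ and viewed, and the job is handed in when it is done.

```bash
ls; mkdir -p pics; cat > h.py <<'E'
import numpy as np,cv2
from bench import r
from scipy.spatial.transform import Rotation as R
def ray(cal,px):
    m=np.array(cal["mtx"]);k=cal["k1"]
    d=np.array([(px[0]-m[0,2])/m[0,0],(px[1]-m[1,2])/m[1,1]])
    u=d.copy()
    for _ in range(20): u=d/(1+k*(u@u))
    return np.array([u[0],u[1],1.])
def w_depth(cal,px,z):
    T=np.array(cal["cam_to_world"]); return T[:3,:3]@(ray(cal,px)*z)+T[:3,3]
def w_plane(cal,px,h):
    T=np.array(cal["cam_to_world"]); d=T[:3,:3]@ray(cal,px); o=T[:3,3]
    return o+d*(h-o[2])/d[2]
def proj(cal,p):
    T=np.array(cal["cam_to_world"]);c=T[:3,:3].T@(np.array(p)-T[:3,3]);u=c[:2]/c[2]
    u=u*(1+cal["k1"]*(u@u));m=np.array(cal["mtx"]);return np.array([m[0,0]*u[0]+m[0,2],m[1,1]*u[1]+m[1,2]])
E
python3 - <<'E'
from h import *
np.set_printoptions(precision=1,suppress=True)
print(r.sense())
for c in ["scene","top"]:
    im,d=r.snapshot(c); cv2.imwrite(f"pics/{c}0.png",im); np.save(f"{c}0.npy",d)
    cal=r.get_calibration(c); print(c,np.array(cal["cam_to_world"]),cal["mtx"],cal["k1"])
    for t in ["tile_centre","tile","tile_rest","slot","handle","pointer","clip","gauge"]:
        print(t,[(np.round(x["pixel"],1).tolist(),round(x["conf"],2)) for x in r.landmark_of(t,c)])
print(r.sense()["time"])
E
```

```text
pics
{'time': 0.0, 'joint_pos': array([-69.6,   7.5,  85.3,   0. ,  87.3,  -4.9]), 'qd': array([-0. , -0.1,  0. , -0. ,  0. , -0. ]), 'joint_efforts': array([ -0. , -56.9, -50.1,  -0. ,   0. ,   0. ]), 'tool_pos': array([ 256.3, -541.9,  230.2]), 'tcp_rot': array([-179.9,   -0. ,   25.3]), 'ft_force': array([ 0.3, -1.1, -0.6]), 'wrist_torque': array([-0., -0.,  0.]), 'finger_gap': 85.14705962741834}
scene [[   0.6    0.6   -0.6 1176.6]
 [   0.8   -0.4    0.4 -533. ]
 [   0.    -0.7   -0.7  932.4]
 [   0.     0.     0.     1. ]] [[470.3   0.  322.5]
 [  0.  470.3 243.1]
 [  0.    0.    1. ]] -0.005899502965641886
tile_centre [([160.7, 314.8], 0.83), ([224.6, 289.9], 0.8)]
tile [([235.6, 310.0], 0.92), ([150.1, 316.5], 0.84), ([226.0, 290.7], 0.25)]
tile_rest [([234.8, 311.9], 0.69)]
slot [([374.4, 238.3], 0.95)]
handle [([335.5, 215.8], 0.56)]
pointer [([318.2, 220.2], 0.68)]
clip []
gauge [([333.4, 241.9], 0.63)]
top [[  -0.    -1.     0.1  319.7]
 [  -1.     0.    -0.1   59.8]
 [   0.1   -0.1   -1.  1514.8]
 [   0.     0.     0.     1. ]] [[448.6   0.  319.8]
 [  0.  448.6 247. ]
 [  0.    0.    1. ]] -0.09817607455874051
tile_centre [([401.6, 260.4], 0.97)]
tile [([398.3, 252.8], 0.94), ([446.3, 288.0], 0.62)]
tile_rest [([394.6, 251.7], 0.45)]
slot [([271.6, 249.2], 0.82)]
handle [([293.8, 265.5], 0.7), ([182.2, 253.8], 0.52)]
pointer [([296.7, 286.8], 0.63)]
clip []
gauge [([294.5, 267.7], 0.56)]
0.9
```

View pics/scene0.png

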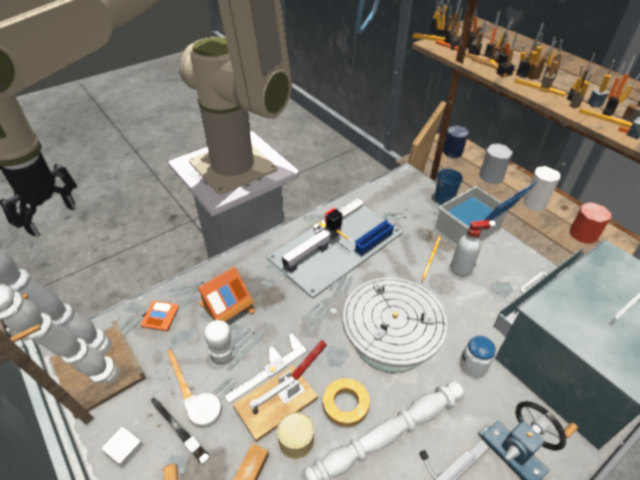

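View pics/top0.png

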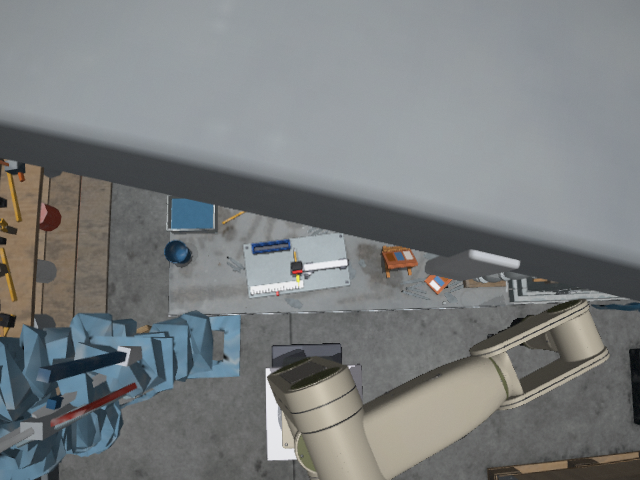

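```bash
python3 - <<'E'
from h import *
np.set_printoptions(precision=1,suppress=True)
S=r.get_calibration("scene");T=r.get_calibration("top")
for n,h,s,t in [("tile_c",None,(224.6,289.9),(401.6,260.4)),("tile",None,(235.6,310),(398.3,252.8)),("slot",14,(374.4,238.3),(271.6,249.2)),("handle",90,(335.5,215.8),(293.8,265.5)),("pointer",36,(318.2,220.2),(296.7,286.8)),("gauge",0,(333.4,241.9),(294.5,267.7)),("rest",0,(234.8,311.9),(394.6,251.7)),("blockA",None,(160.7,314.8),(446.3,288))]:
    # triangulate
    A=[];b=[]
    for cal,p in((S,s),(T,t)):
        M=np.array(cal["cam_to_world"]);d=M[:3,:3]@ray(cal,p);d/=np.linalg.norm(d);P=np.eye(3)-np.outer(d,d);A.append(P);b.append(P@M[:3,3])
    x=np.linalg.solve(A[0]+A[1],b[0]+b[1])
    print(n,x, None if h is None else (w_plane(S,s,h),w_plane(T,t,h)))
# enlarge
for c,(a,b,e,f) in {"scene":(130,150,450,390),"top":(160,180,480,360)}.items():
    im=cv2.imread(f"pics/{c}0.png")[b:f,a:e]; cv2.imwrite(f"pics/{c}0z.png",cv2.resize(im,None,fx=2.5,fy=2.5,interpolation=cv2.INTER_CUBIC))
E
```

```text
tile_c [ 490.  -294.3   62.9] None
tile [ 522.9 -292.9   18.6] None
slot [542.1 134.2  20.5] (array([539.7, 142.4,  14. ]), array([540.5, 131.4,  14. ]))
handle [473.8  56.5  96.1] (array([467.8,  59.3,  90. ]), array([475.5,  57.8,  90. ]))
pointer [409.6  48.1  36.8] (array([408. ,  47.1,  36. ]), array([410.7,  49.5,  36. ]))
gauge [475.8  53.    1.7] (array([472.9,  51.5,   0. ]), array([477.8,  55.4,   0. ]))
rest [ 524.6 -288.8    9.4] (array([ 517.9, -286.3,    0. ]), array([ 525.9, -290.9,    0. ]))
blockA [ 404.3 -449.    -2.5] None
```

View pics/scene0z.png

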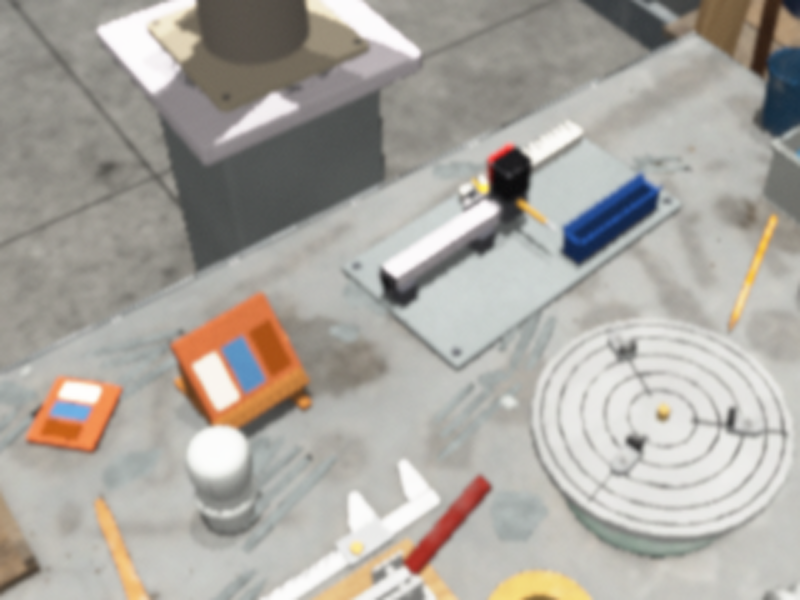

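View pics/top0z.png

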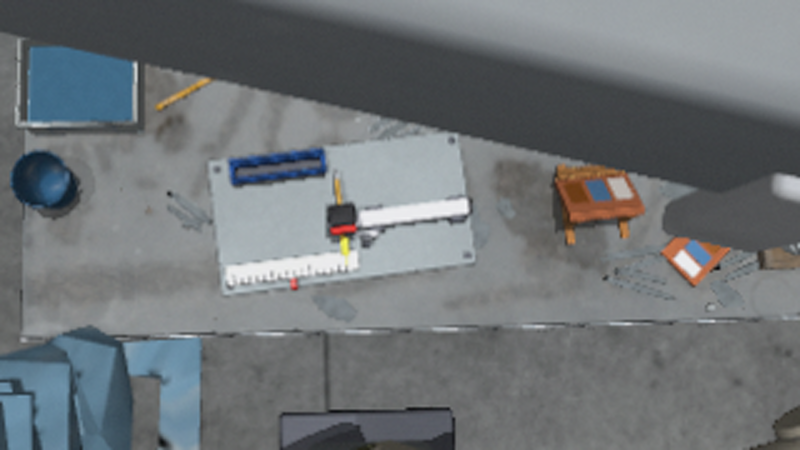

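```bash
python3 - <<'E'
from h import *
np.set_printoptions(precision=3,suppress=True)
im,d=r.snapshot("wrist"); cv2.imwrite("pics/w0.png",im)
cal=r.get_calibration("wrist"); s=r.sense()
print(np.array(cal["cam_to_world"]),cal["mtx"],s["tool_pos"],s["tcp_rot"])
Tt=np.eye(4);Tt[:3,:3]=R.from_euler('xyz',s["tcp_rot"],degrees=True).as_matrix();Tt[:3,3]=s["tool_pos"]
print(np.linalg.inv(Tt)@np.array(cal["cam_to_world"]))
for t in ["tile_centre","blue_beaker","white_spindle"]:
    for c in ["scene","top"]: print(t,c,r.look_for(t,c))
E
```

```text
[[   0.427   -0.868   -0.253  321.813]
 [  -0.904   -0.41    -0.119 -511.627]
 [  -0.       0.279   -0.96   374.653]
 [   0.       0.       0.       1.   ]] [[338.524   0.    317.758]
 [  0.    338.524 235.599]
 [  0.      0.      1.   ]] [ 256.565 -542.388  231.296] [180.     -0.002  25.312]
[[  -0.001   -0.96    -0.28    72.14 ]
 [   1.      -0.      -0.001    0.091]
 [   0.      -0.28     0.96  -143.355]
 [   0.       0.       0.       1.   ]]
tile_centre scene [{'extent': [197.4, 266.0, 253.3, 320.1], 'conf': 0.85}, {'extent': [139.2, 299.9, 177.0, 332.5], 'conf': 0.8}, {'extent': [315.1, 211.1, 345.5, 237.8], 'conf': 0.59}]
tile_centre top [{'extent': [384.2, 249.4, 420.5, 266.7], 'conf': 0.94}, {'extent': [428.1, 276.4, 453.5, 294.6], 'conf': 0.61}, {'extent': [242.6, 230.9, 351.1, 296.1], 'conf': 0.21}]
blue_beaker scene [{'extent': [440.1, 169.7, 463.9, 207.2], 'conf': 0.86}]
blue_beaker top [{'extent': [166.8, 237.9, 191.2, 262.8], 'conf': 0.66}]
white_spindle scene [{'extent': [204.6, 320.8, 231.7, 362.7], 'conf': 0.93}]
white_spindle top [{'extent': [290.7, 259.7, 303.2, 283.6], 'conf': 0.18}]
```

```bash
cat >> h.py <<'E'
def pose():
    s=r.sense(); return np.array(s["tool_pos"]),R.from_euler('xyz',s["tcp_rot"],degrees=True),s
def go(p,rpy=None,Rm=None):
    p0,R0,s=pose(); Rt=R.from_matrix(Rm) if Rm is not None else R.from_euler('xyz',rpy,degrees=True)
    sh=R0.inv().apply(np.array(p)-p0)/1000; rv=(R0.inv()*Rt).as_rotvec()
    print("row",np.round(np.r_[sh,rv],4).tolist(),"n>=",max(np.linalg.norm(sh)/.0625,np.degrees(np.linalg.norm(rv))/10.7))
E
python3 - <<'E'
from h import *
go([440,-300,230],[180,0,90])
S=r.get_calibration("scene"); print(w_plane(S,(219,360),5)) 
E
```

```text
row [0.2695, -0.1407, 0.0013, 0.0, 0.0001, -1.129] n>= 6.045760071298276
[ 614.41057737 -380.53815125    5.        ]
```

```bash
python3 -m crank '[[[0.27,-0.141,0,0,0,-1.129],[0.27,-0.141,0,0,0,-1.129],[0.27,-0.141,0,0,0,-1.129],[0.27,-0.141,0,0,0,-1.129],[0.27,-0.141,0,0,0,-1.129],[0.27,-0.141,0,0,0,-1.129],[0.27,-0.141,0,0,0,-1.129],[0.27,-0.141,0,0,0,-1.129]]]'
python3 - <<'E'
from h import *
np.set_printoptions(precision=1,suppress=True)
print(r.sense()["tool_pos"],r.sense()["tcp_rot"])
cal=r.get_calibration("wrist")
im,d=r.snapshot("wrist"); cv2.imwrite("pics/w1.png",im); np.save("w1.npy",d)
import pickle; pickle.dump(cal,open("w1.pkl","wb"))
for t in ["tile_centre","tile","tile_rest"]:
    for x in r.landmark_of(t,"wrist"): print(t,np.array(x["pixel"]),x["conf"])
E
```

```text
time: 2.25
tool_pos: [440.1, -299.9, 231.3]
tcp_rot: [-180.0, 0.0, 89.7]
ft_force: [0.8, -0.2, -0.1]
finger_gap: 85.4
[ 440.1 -299.9  231.3] [-180.     0.    89.7]
tile_centre [304.6 314. ] 0.96
tile [290.4 330.5] 0.94
tile [399.2 198.4] 0.62
tile_rest [456.3 258.8] 0.67
tile_rest [394.6 197.7] 0.56
```

View pics/w1.png

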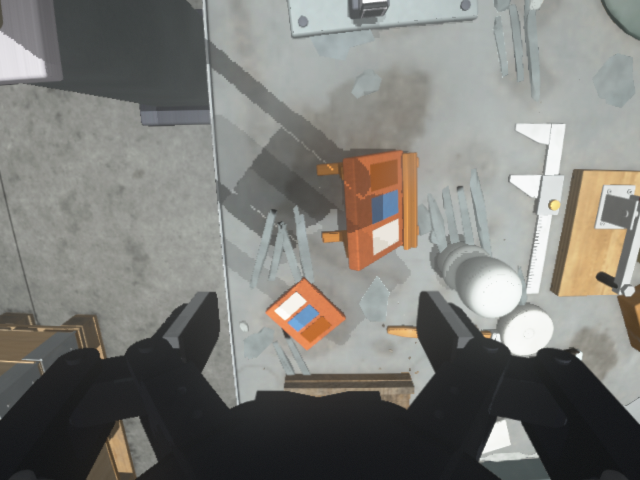

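```bash
python3 - <<'E'
from h import *
import pickle
np.set_printoptions(precision=2,suppress=True)
cal=pickle.load(open("w1.pkl","rb")); d=np.load("w1.npy")
im=cv2.imread("pics/w1.png"); cv2.imwrite("pics/w1z.png",cv2.resize(im[130:290,300:460],None,fx=4,fy=4,interpolation=cv2.INTER_CUBIC))
P=[]
for v in range(170,250,2):
    for u in range(360,396,2):
        P.append(w_depth(cal,(u,v),d[v,u]))
P=np.array(P); c=P.mean(0); U,s,V=np.linalg.svd(P-c); n=V[2]*np.sign(V[2][2])
res=(P-c)@n; k=abs(res)<3; c=P[k].mean(0);U,s,V=np.linalg.svd(P[k]-c); n=V[2]*np.sign(V[2][2])
print(k.mean(),c,n,np.degrees(np.arcsin(n[2])),"yaw",np.degrees(np.arctan2(n[1],n[0])),((P[k]-c)@n).std())
# mask by on-plane
m=np.zeros((480,640),np.uint8)
pts=[]
for v in range(130,300):
    for u in range(310,440):
        if d[v,u]<=0: continue
        p=w_depth(cal,(u,v),d[v,u])
        if abs((p-c)@n)<4: m[v,u]=255; pts.append((u,v))
num,lab,st,_=cv2.connectedComponentsWithStats(m)
i=1+np.argmax(st[1:,4]); m=(lab==i).astype(np.uint8)
yaw=np.arctan2(n[1],n[0]); ty=np.array([-np.sin(yaw),np.cos(yaw),0]); tz=np.cross(n,ty)
Q=[]
for v,u in zip(*np.nonzero(m)):
    q=w_depth(cal,(u,v),d[v,u])-c; Q.append([q@ty,q@tz])
Q=np.array(Q); rect=cv2.minAreaRect(Q.astype(np.float32)); print(rect)
print("bounds pct",np.percentile(Q,[0.5,99.5],axis=0))
z0,z1=np.percentile(Q[:,1],[.5,99.5]);y0,y1=np.percentile(Q[:,0],[.5,99.5])
cc=c+ty*(y0+y1)/2+tz*(z0+z1)/2-n*6
print("centre",cc,"tz",tz,"ty",ty,"n",n, "topc",cc+tz*(z1-z0)/2)
out=im.copy(); out[m>0]=out[m>0]//2+np.array([0,120,0],np.uint8); cv2.imwrite("pics/w1m.png",cv2.resize(out[130:290,300:460],None,fx=4,fy=4))
E
```

```text
0.3055555555555556 [ 496.86 -292.34   66.24] [0.77 0.06 0.63] 39.39124596894535 yaw 4.201031201180595 0.3851011930326816
((-0.8098068237304688, -8.6441650390625), (92.83265686035156, 101.93006896972656), 89.293701171875)
bounds pct [[-48.91 -51.16]
 [ 49.51  36.5 ]]
centre [ 496.85 -292.04   56.77] tz [-0.63 -0.05  0.77] ty [-0.07  1.    0.  ] n [0.77 0.06 0.63] topc [ 469.11 -294.08   90.64]
```

View pics/w1m.png

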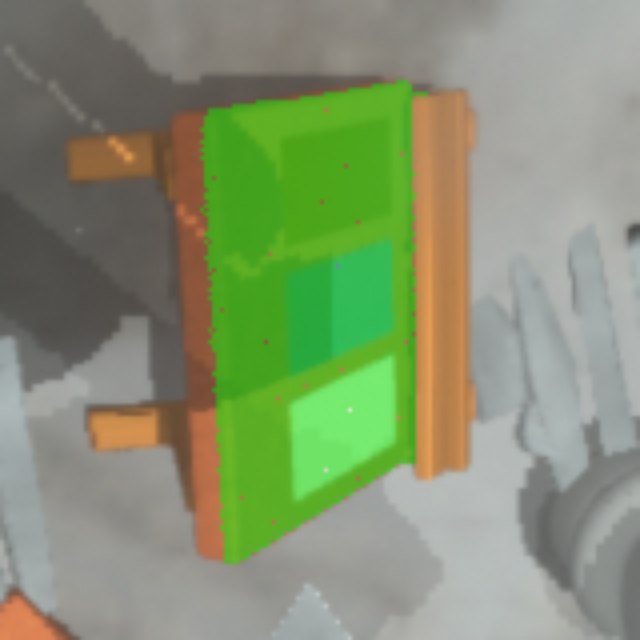

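View pics/w1z.png

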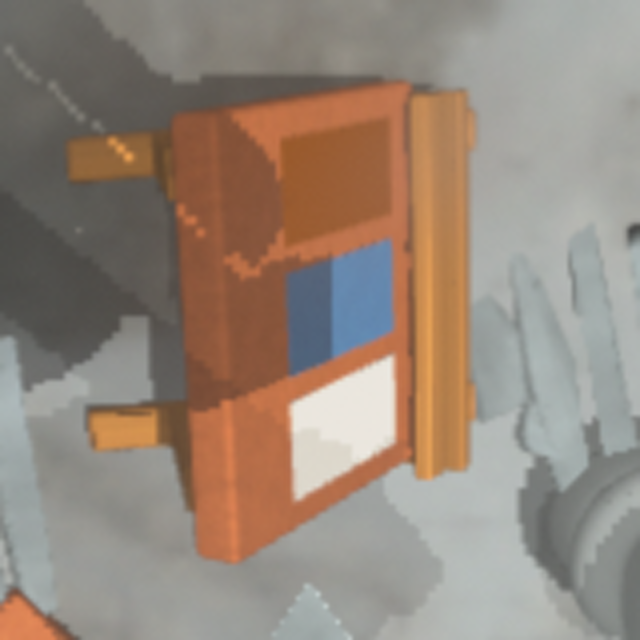

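```bash
cat >> h.py <<'E'
yaw=np.radians(4.2);el=np.radians(39.7)
tn=np.array([np.cos(el)*np.cos(yaw),np.cos(el)*np.sin(yaw),np.sin(el)])
ty=np.array([-np.sin(yaw),np.cos(yaw),0]);tz=np.cross(tn,ty)
top=np.array([468.5,-294.1,91.5]); RG=np.column_stack([ty,tn,-tz])
E
python3 - <<'E'
from h import *
go(top+tz*50,Rm=RG)
E
```

```text
row [0.0036, -0.0033, 0.1013, -0.6926, 0.0264, -0.0732] n>= 3.7320169655716993
```

```bash
python3 -m crank '[[[0.004,-0.003,0.03,-0.3,0.011,-0.03],[0.004,-0.003,0.07,-0.6926,0.0264,-0.0732],[0.004,-0.003,0.101,-0.6926,0.0264,-0.0732],[0.004,-0.003,0.101,-0.6926,0.0264,-0.0732],[0.004,-0.003,0.101,-0.6926,0.0264,-0.0732],[0.004,-0.003,0.101,-0.6926,0.0264,-0.0732]]]' 0.45 30
python3 - <<'E'
from h import *
cal=r.get_calibration("wrist");im,d=r.snapshot("wrist"); cv2.imwrite("pics/w2.png",im)
go(top+tz*50,Rm=RG);go(top-tz*28,Rm=RG)
for q in (top+6*tn,top+6*tn+50*ty,top+6*tn-50*ty,top-6*tn,top-6*tn+50*ty): print(proj(cal,q))
E
```

```text
time: 3.2
tool_pos: [437.0, -297.3, 131.4]
tcp_rot: [140.4, 0.0, 94.1]
ft_force: [-0.1, 0.2, 0.2]
finger_gap: 46.9
row [0.0009, -0.0019, 0.0009, -0.0014, 0.0016, 0.0008] n>= 0.03670257715161315
row [0.001, -0.0018, 0.0789, -0.0014, 0.0016, 0.0008] n>= 1.2628928294362127
[323.91999902 257.80073247]
[324.19195385 174.65219151]
[323.64655323 329.95028771]
[304.1469828  257.82123262]
[303.00151901 174.6944158 ]
```

View pics/w2.png

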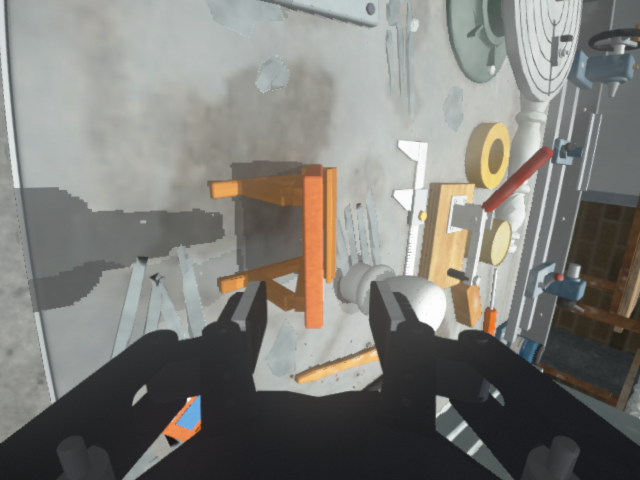

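```bash
python3 - <<'E'
from h import *
np.set_printoptions(precision=1,suppress=True)
cal=r.get_calibration("wrist");im,d=r.snapshot("wrist")
P=np.array([[*( (w_depth(cal,(u,v),d[v,u])-top)@np.column_stack([tn,ty,tz]))] for v in range(160,335) for u in range(298,330) if d[v,u]>0])
k=(P[:,2]>-6)&(P[:,2]<15); P=P[k]; print(len(P),np.percentile(P,[1,10,50,90,99],axis=0))
E
```

```text
2936 [[ -6.8 -48.7  -4.2]
 [ -5.7 -37.9  -3. ]
 [ -1.    5.   -2. ]
 [  3.8  41.6  -1.2]
 [  4.6  48.9  -0.5]]
```

```bash
python3 -m crank '[[[0.001,-0.003,0.04,0,0,0],[0.001,-0.003,0.08,0,0,0],[0.001,-0.003,0.08,0,0,0],[0.001,-0.003,0.08,0,0,0]]]'
python3 -m crank '[[[0,0,0,0,0,0],[0,0,0,0,0,0],[0,0,0,0,0,0],[0,0,0,0,0,0]]]' 1 40
```

```text
time: 3.8
tool_pos: [487.4, -292.5, 69.8]
tcp_rot: [140.3, 0.2, 94.4]
ft_force: [0.3, 0.9, 0.5]
finger_gap: 47.1
time: 4.3
tool_pos: [486.7, -293.8, 70.5]
tcp_rot: [140.4, 0.3, 94.3]
ft_force: [-12.7, -1.0, 6.3]
finger_gap: 11.2
```

```bash
python3 -m crank '[[[0,0,-0.015,0,0,0],[0,0,-0.035,0,0,0],[0,0,-0.06,0,0,0],[0,0,-0.08,0,0,0],[0,0,-0.08,0,0,0]]]'
python3 - <<'E'
from h import *
cal=r.get_calibration("wrist");im,d=r.snapshot("wrist"); cv2.imwrite("pics/w3.png",im)
E
```

```text
time: 4.92
tool_pos: [435.5, -298.8, 133.9]
tcp_rot: [140.3, 0.5, 94.2]
ft_force: [-0.4, -1.2, -1.1]
finger_gap: 11.1
```

View pics/w3.png

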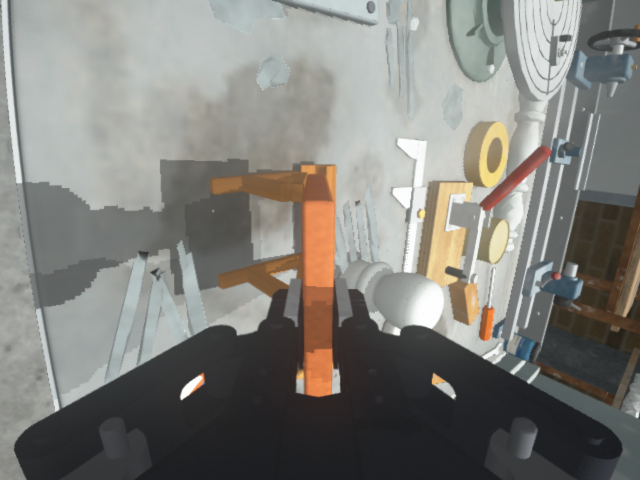

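```bash
python3 - <<'E'
from h import *
go([435,-200,270],[180,0,96])
go([440,50,270],[180,0,96])
T=r.get_calibration("top");print(w_plane(T,(277,294),34))
E
```

```text
row [0.0969, 0.0931, -0.1019, 0.6921, 0.018, -0.0272] n>= 3.710385641644831
row [0.3459, 0.1123, -0.0884, 0.6921, 0.018, -0.0272] n>= 5.987839666940836
[388.68240855 114.58300667  34.        ]
```

```bash
python3 -m crank '[[[0.05,0.05,-0.06,0.17,0.005,-0.007],[0.097,0.093,-0.102,0.35,0.009,-0.014],[0.16,0.1,-0.1,0.5,0.012,-0.02],[0.21,0.105,-0.095,0.692,0.018,-0.027],[0.27,0.11,-0.09,0.692,0.018,-0.027],[0.346,0.112,-0.088,0.692,0.018,-0.027],[0.346,0.112,-0.088,0.692,0.018,-0.027],[0.346,0.112,-0.088,0.692,0.018,-0.027]]]'
python3 - <<'E'
from h import *
import pickle
np.set_printoptions(precision=1,suppress=True)
p,_,s=pose(); print(s["time"],p,s["tcp_rot"],s["ft_force"])
cal=r.get_calibration("wrist");im,d=r.snapshot("wrist"); cv2.imwrite("pics/w4.png",im);np.save("w4.npy",d);pickle.dump(cal,open("w4.pkl","wb"))
for t,h in [("slot",14),("handle",90),("pointer",36),("clip",34),("gauge",0)]:
    for x in r.landmark_of(t,"wrist"): print(t,np.array(x["pixel"]),x["conf"],w_plane(cal,x["pixel"],h))
E
```

```text
time: 5.98
tool_pos: [439.7, 54.3, 268.5]
tcp_rot: [-180.0, -0.1, 96.4]
ft_force: [0.5, -1.0, -1.9]
finger_gap: 11.3
5.975 [439.7  54.3 268.5] [-180.    -0.1   96.4] [ 0.5 -1.  -1.9]
slot [418.9 144.4] 0.57 [548.5 131.8  14. ]
handle [349.  223.7] 0.85 [472.1  48.1  90. ]
handle [319.6 251. ] 0.68 [446.7  16.9  90. ]
clip [285.7 142.9] 0.4 [398.7 116.5  34. ]
gauge [338.6 202.9] 0.92 [466.8  51.4   0. ]
```

View pics/w4.png

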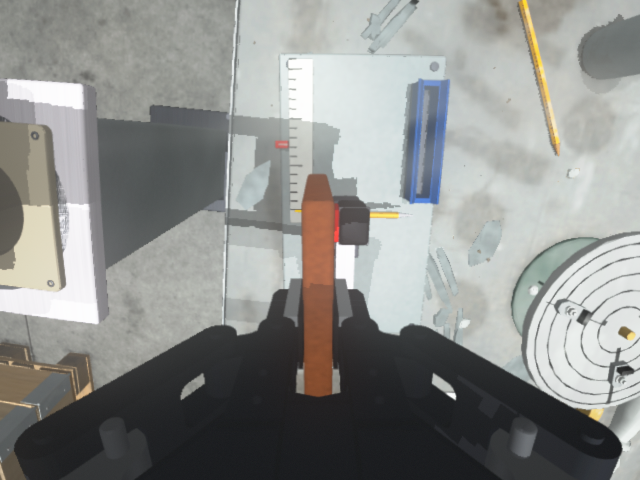

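```bash
python3 - <<'E'
from h import *
im=cv2.imread("pics/w4.png")
cv2.imwrite("pics/w4a.png",cv2.resize(im[70:215,385:465],None,fx=4,fy=4,interpolation=cv2.INTER_CUBIC))
cv2.imwrite("pics/w4b.png",cv2.resize(im[50:250,260:380],None,fx=3,fy=3,interpolation=cv2.INTER_CUBIC))
E
```

```text
(no output)
```

View pics/w4a.png

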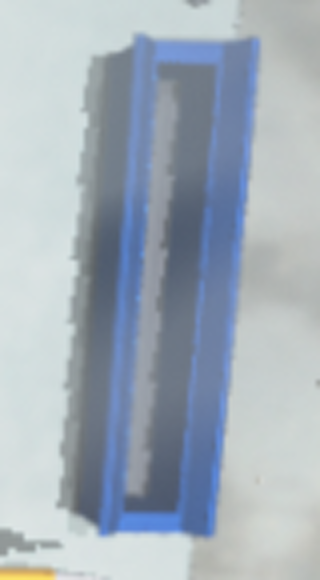

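View pics/w4b.png

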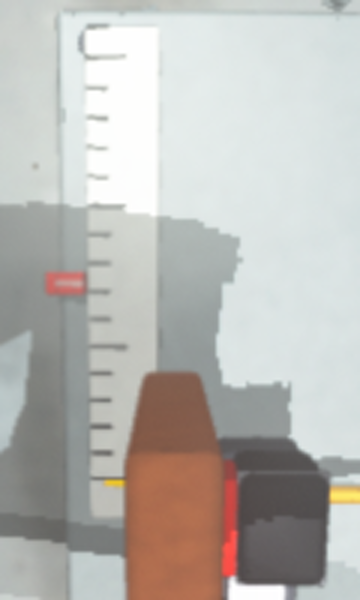

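```bash
python3 - <<'E'
from h import *
import pickle
np.set_printoptions(precision=1,suppress=True)
cal=pickle.load(open("w4.pkl","rb"));d=np.load("w4.npy")
im=cv2.imread("pics/w4.png")
C=[w_plane(cal,p,49) for p in [(418.75,78.75),(450,79.5),(410,203.25),(438.25,203.25)]]
for c in C: print(c)
c=np.array(C);mid=c.mean(0);v=(c[0]+c[1]-c[2]-c[3]);print("mid",mid,"yaw",np.degrees(np.arctan2(-v[0],v[1])), np.linalg.norm(v)/2, np.linalg.norm(c[1]-c[0]),np.linalg.norm(c[3]-c[2]))
# depth cloud of rim
P=np.array([w_depth(cal,(u,v),d[v,u]) for v in range(75,207) for u in range(404,455) if d[v,u]>0])
q=P[(P[:,2]>43)&(P[:,2]<56)]; print(len(q), np.median(q[:,2])); rect=cv2.minAreaRect(q[:,:2].astype(np.float32)); print(rect)
print("clip",w_plane(cal,(282,144.7),34),"ptr",w_plane(cal,(295,211),36))
# base plate left edge
for p in [(281,60),(281.5,130)]: print(w_plane(cal,p,10))
# rule left edge zoom (86,30)->(90,510)
a=w_plane(cal,(260+86/3,60),20);b=w_plane(cal,(260+90/3,220),20);v=a-b;print("rule yaw",np.degrees(np.arctan2(-v[0],v[1])))
# handle top
P=np.array([w_depth(cal,(u,v),d[v,u]) for v in range(190,250) for u in range(333,375) if d[v,u]>0]); q=P[(P[:,2]>106)&(P[:,2]<116)];print(len(q),q.mean(0),np.median(q[:,2]),cv2.minAreaRect(q[:,:2].astype(np.float32)))
E
```

```text
[526.7 194.6  49. ]
[558.3 198.   49. ]
[540.3  68.6  49. ]
[571.3  72.2  49. ]
mid [549.2 133.3  49. ] yaw 6.031957912462224 126.5974963059514 31.842939772450308 31.246754219410775
1819 47.936894572015206
((548.554931640625, 133.42349243164062), (33.383079528808594, 127.94155883789062), 6.17860746383667)
clip [394.9 114.2  34. ] ptr [415.9  43.1  36. ]
[383.5 203.6  10. ]
[390.5 129.7  10. ]
rule yaw 5.689777890529401
1157 [473.6  51.5 110. ] 110.3119072455624 ((472.6813659667969, 50.440616607666016), (32.583431243896484, 35.64986801147461), 7.075300216674805)
```

```bash
python3 - <<'E'
from h import *
import pickle
np.set_printoptions(precision=1,suppress=True)
cal=pickle.load(open("w4.pkl","rb"));d=np.load("w4.npy")
print((np.array([486.7,-293.8,70.5])-top)@np.column_stack([tn,ty,tz]))
p=np.array([439.7,54.3,268.5]);Rt=R.from_euler('xyz',[-180,-.1,96.4],degrees=True)
pts=[(u,v) for v in range(170,330) for u in range(296,342)]
P=np.array([Rt.inv().apply(w_depth(cal,(u,v),d[v,u])-p) for u,v in pts if d[v,u]>0])
k=(P[:,2]<70)&(P[:,2]>-45)&(abs(P[:,1])<12);P=P[k];print(len(P))
for lo in range(-40,70,10):
    q=P[(P[:,2]>=lo)&(P[:,2]<lo+10)]
    if len(q): print(lo,len(q),q.min(0),q.max(0))
for t in [(50,0,-28),(50,0,62)]: print(t,proj(cal,Rt.apply(t)+p))
E
```

```text
[  0.6  -1.  -27.8]
5553
-40 374 [  3.6  -7.  -39.8] [ 12.    9.6 -30. ]
-30 4390 [ -1.6  -7.6 -30. ] [ 50.5  10.3 -20. ]
-20 265 [ 10.6  -8.3 -19.9] [ 50.6  11.  -10.1]
-10 185 [ 10.7  -8.7 -10. ] [50.6 11.4 -0.3]
0 78 [49.1 -5.   0.1] [50.7  6.4 10. ]
10 71 [48.6 -5.2 10.2] [50.7  6.4 19.6]
20 64 [48.7 -5.4 20.1] [50.7  6.1 29.6]
30 45 [48.9 -5.1 30.2] [50.8  6.4 39.6]
40 41 [49.2 -5.3 40.8] [50.8  6.1 48.7]
50 37 [49.7 -5.2 50.3] [50.9  5.8 59.1]
60 1 [50.4  5.4 60.3] [50.4  5.4 60.3]
(50, 0, -28) [314.6 201.7]
(50, 0, 62) [316.  174.4]
```

```bash
python3 - <<'E'
from h import *
go([548.5,133.3,150],[180,0,96.1])
E
```

```text
row [0.0727, 0.1165, 0.1191, -0.0004, -0.0001, -0.0038] n>= 2.908412954452516
```

```bash
python3 -m crank '[[[0.025,0.04,0.02,0,0,0.004],[0.055,0.085,0.06,0,0,0.004],[0.073,0.1165,0.095,0,0,0.004],[0.073,0.1165,0.119,0,0,0.004],[0.073,0.1165,0.119,0,0,0.004],[0.073,0.1165,0.119,0,0,0.004]]]'
python3 - <<'E'
from h import *
import pickle
np.set_printoptions(precision=1,suppress=True)
p,Rt,s=pose(); print(s["time"],p,s["tcp_rot"],s["ft_force"])
cal=r.get_calibration("wrist");im,d=r.snapshot("wrist"); cv2.imwrite("pics/w5.png",im);np.save("w5.npy",d);pickle.dump(cal,open("w5.pkl","wb"))
go([548.5,133.3,78],[180,0,96.1])
E
```

```text
time: 7.02
tool_pos: [549.2, 132.7, 151.5]
tcp_rot: [179.9, -0.0, 95.6]
ft_force: [0.3, -0.7, -1.0]
finger_gap: 11.3
7.025 [549.2 132.7 151.5] [179.9  -0.   95.6] [ 0.3 -0.7 -1. ]
row [0.0005, -0.0012, 0.0741, 0.0026, -0.0002, -0.0091] n>= 1.1865015028218102
```

View pics/w5.png

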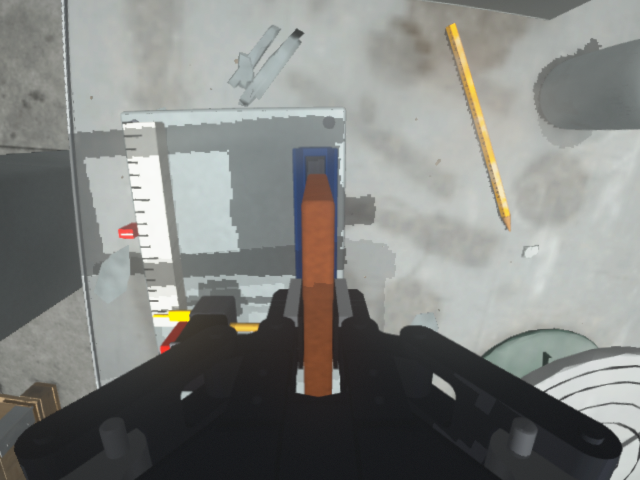

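```bash
python3 -m crank '[[[0.0005,-0.001,0.03,0,0,-0.009],[0.0005,-0.001,0.055,0,0,-0.009],[0.0005,-0.001,0.069,0,0,-0.009],[0.0005,-0.001,0.074,0,0,-0.009],[0.0005,-0.001,0.074,0,0,-0.009]]]'
```

```text
time: 7.7
tool_pos: [553.3, 133.9, 93.1]
tcp_rot: [179.2, -0.0, 96.1]
ft_force: [-38.3, -6.5, 86.3]
finger_gap: 11.5
```

```bash
python3 -m crank '[[[0,0,-0.02,0,0,0],[0,0,-0.04,0,0,0],[0,0,-0.055,0,0,0],[0,0,-0.055,0,0,0]]]'
python3 - <<'E'
from h import *
import pickle
np.set_printoptions(precision=1,suppress=True)
p,Rt,s=pose(); print(s["time"],p,s["tcp_rot"],s["ft_force"])
cal=r.get_calibration("wrist");im,d=r.snapshot("wrist"); cv2.imwrite("pics/w6.png",im);np.save("w6.npy",d);pickle.dump(cal,open("w6.pkl","wb"))
im2,d2=r.snapshot("scene");cv2.imwrite("pics/s6.png",cv2.resize(im2[160:300,270:450],None,fx=4,fy=4,interpolation=cv2.INTER_CUBIC))
cv2.imwrite("pics/w6z.png",cv2.resize(im[100:340,260:380],None,fx=3,fy=3,interpolation=cv2.INTER_CUBIC)[:600])
pts=[(u,v) for v in range(120,330) for u in range(290,345)]
P=np.array([Rt.inv().apply(w_depth(cal,(u,v),d[v,u])-p) for u,v in pts if d[v,u]>0])
for lo in range(-40,160,10):
    q=P[(P[:,2]>=lo)&(P[:,2]<lo+10)]
    if len(q): print(lo,len(q),q.min(0),q.max(0))
E
```

```text
time: 8.2
tool_pos: [553.3, 133.7, 149.2]
tcp_rot: [179.1, -0.0, 96.1]
ft_force: [0.2, 0.1, -1.8]
finger_gap: 11.5
8.2 [553.3 133.7 149.2] [179.1  -0.   96.1] [ 0.2  0.1 -1.8]
-40 4419 [  5.9  -9.3 -40. ] [ 50.6  10.8 -30. ]
-30 413 [ 10.5 -10.1 -30. ] [ 50.5  11.5 -20. ]
-20 314 [ 10.7 -10.8 -20. ] [ 50.5  12.2 -10. ]
-10 207 [ 10.7 -11.3  -9.9] [50.4 12.7 -0. ]
0 83 [48.3 -5.4  0. ] [50.4  6.3  9.9]
10 64 [48.8 -5.3 10.1] [50.4  5.8 19.8]
20 60 [48.2 -5.6 20. ] [50.3  6.2 29. ]
30 45 [48.4 -5.8 30.3] [50.4  5.9 39.7]
40 37 [49.4 -5.3 40.3] [50.3  5.6 48.1]
90 198 [-32.9 -20.5  97.4] [ 63.7   9.7 100. ]
100 1453 [-35.6 -20.2 100. ] [ 64.2   9.8 109.7]
110 68 [-37.8 -14.4 110.2] [ 57.6 -14.1 119.9]
120 46 [-20.2 -14.5 120.2] [ 64.3 -11.3 129.9]
130 2235 [-36.2 -21.4 130.1] [ 85.   17.5 140. ]
140 1210 [-54.1 -19.  140. ] [ 85.5  25.5 150. ]
150 56 [-52.6  18.5 150. ] [ 85.5  25.4 151.1]
```

View pics/w6z.png

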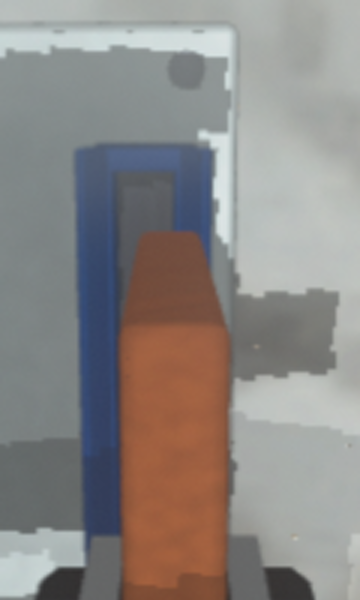

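View pics/s6.png

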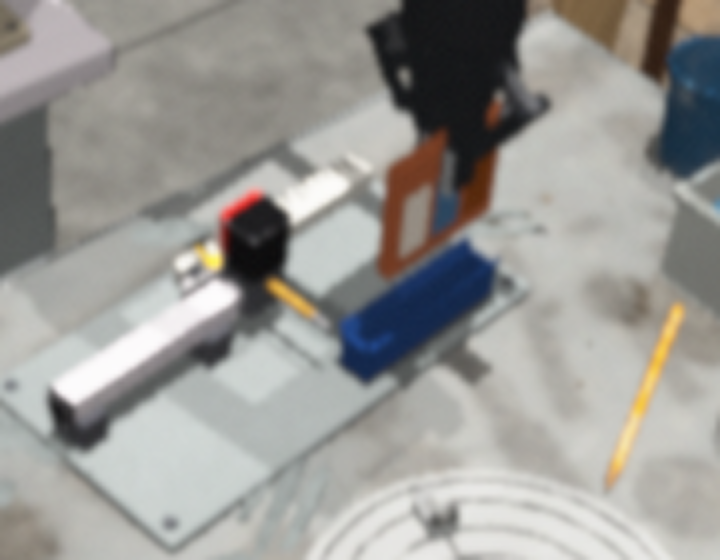

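```bash
python3 - <<'E'
from h import *
import pickle
np.set_printoptions(precision=1,suppress=True)
for n,p,rp in [("w5",[549.2,132.7,151.5],[179.9,0,95.6]),("w6",[553.3,133.7,149.2],[179.1,0,96.1])]:
    cal=pickle.load(open(n+".pkl","rb"));d=np.load(n+".npy");Rt=R.from_euler('xyz',rp,degrees=True)
    P=np.array([Rt.inv().apply(w_depth(cal,(u,v),d[v,u])-p) for v in range(120,330) for u in range(280,350) if d[v,u]>0])
    q=P[(P[:,2]<-15)&(P[:,0]>15)&(abs(P[:,1])<5)]; print(n,"top z",np.percentile(q[:,2],[5,50,95]))
    for lo in range(15,50,10):
        t=q[(q[:,0]>lo)&(q[:,0]<lo+10)];print("   x",lo,np.median(t[:,2]))
    # slot rim
    W=np.array([w_depth(cal,(u,v),d[v,u]) for v in range(120,330) for u in range(280,350) if d[v,u]>0])
    k=(W[:,2]>46)&(W[:,2]<52);Q=P[k]
    for lo in (50,55,60):
        t=Q[(Q[:,0]>lo)&(Q[:,0]<lo+5)];print("rim x",lo,len(t),t[:,1].min() if len(t) else 0,t[:,1].max() if len(t) else 0)
    print("rim tool x max",Q[:,0].max())
    # tile front face end: per depth the y mid
    t=P[(P[:,0]>47)&(P[:,0]<52)&(P[:,2]<64)]
    for lo in range(-30,60,20):
        s=t[(t[:,2]>lo)&(t[:,2]<lo+20)]; print("  tile z",lo,np.percentile(s[:,1],[2,98]),np.percentile(s[:,1],[2,98]).mean(), s[:,2].max())
E
```

```text
w5 top z [-27.4 -26.4 -24.5]
   x 15 -26.44942697605006
   x 25 -26.427751022390453
   x 35 -26.526718298841104
   x 45 -26.082715286778317
rim x 50 107 -17.469560297149133 14.810739363529224
rim x 55 105 -17.380253711014397 14.771196677572739
rim x 60 110 -17.276294470899675 14.718850384824625
rim tool x max 64.95766029595619
  tile z -30 [-4.5  6.4] 0.9536638915074294 -10.089115352266386
  tile z -10 [-4.7  6.1] 0.6713807780586047 9.719465336276034
  tile z 10 [-5.  6.] 0.4936014526636132 29.972872952328885
  tile z 30 [-5.   5.9] 0.42204254315340783 49.981567577100854
  tile z 50 [-5.   5.4] 0.24707870665421172 61.23267884584904
w6 top z [-40.3 -39.2 -28.2]
   x 15 -39.367414084005816
   x 25 -39.35138917219087
   x 35 -39.353186138171765
   x 45 -38.44309515497182
rim x 50 102 -22.121171446235888 9.726296981528817
rim x 55 107 -22.05481968102779 9.745365449409476
rim x 60 93 -22.56665598735254 9.655188122425981
rim tool x max 63.84959143172716
  tile z -30 [-4.7  6.2] 0.7508915527726558 -10.09839837565365
  tile z -10 [-4.9  6. ] 0.544454901447629 9.914314896948348
  tile z 10 [-5.   5.7] 0.3390340563176282 29.01665103897015
  tile z 30 [-5.4  5.5] 0.07331093028331415 48.11659048002397Traceback (most recent call last):
  File "<stdin>", line 19, in <module>
    return _quantile_unchecked(
        a, q, axis, out, overwrite_input, method, keepdims, weights)
    return _ureduce(a,
                    func=_quantile_ureduce_func,
    ...<5 lines>...
                    overwrite_input=overwrite_input,
                    method=method)
    r = func(a, **kwargs)
    result = _quantile(arr,
                       quantiles=q,
    ...<2 lines>...
                       out=out,
                       weights=wgt)
    slices_having_nans = np.isnan(arr[-1, ...])
                                  ~~~^^^^^^^^^
IndexError: index -1 is out of bounds for axis 0 with size 0
```

```bash
python3 - <<'E'
from h import *
go([547.1,133.0,122],[180,0,96.1])
E
```

```text
row [-0.0001, -0.0052, 0.0248, 0.0115, -0.0005, -0.0004] n>= 0.4059833785862258
```

```bash
cat > chk.py <<'E'
from h import *
import sys,pickle
np.set_printoptions(precision=1,suppress=True)
n=sys.argv[1]
p,Rt,s=pose(); print(s["time"],p,s["tcp_rot"],s["ft_force"])
cal=r.get_calibration("wrist");im,d=r.snapshot("wrist"); cv2.imwrite(f"pics/{n}.png",im);np.save(n+".npy",d);pickle.dump(cal,open(n+".pkl","wb"))
W=np.array([w_depth(cal,(u,v),d[v,u]) for v in range(100,330) for u in range(270,360) if d[v,u]>0]);P=Rt.inv().apply(W-p)
Q=P[(W[:,2]>45.5)&(W[:,2]<52)&(abs(P[:,1])<26)]
for lo in (50,55,60):
    t=Q[(Q[:,0]>lo)&(Q[:,0]<lo+5)]
    if len(t):print("rim x",lo,len(t),t[:,1].min(),t[:,1].max(),(t[:,1].min()+t[:,1].max())/2)
print("rim x max",Q[:,0].max(),"z",np.median(W[(W[:,2]>45)&(W[:,2]<52)][:,2]))
t=P[(P[:,0]>47)&(P[:,0]<52)&(W[:,2]>56)]
for lo in range(-40,60,10):
    q=t[(t[:,2]>lo)&(t[:,2]<lo+10)]
    if len(q)>10: a=np.percentile(q[:,1],[3,97]);print("  tile z",lo,a,a.mean(),q[:,2].max())
t=P[(P[:,2]<-15)&(P[:,0]>20)&(abs(P[:,1])<5)];print("top",np.median(t[:,2]))
E
python3 -m crank '[[[0,-0.0052,0.012,0.0115,0,0],[0,-0.0052,0.025,0.0115,0,0],[0,-0.0052,0.025,0.0115,0,0],[0,-0.0052,0.025,0.0115,0,0]]]'
python3 chk.py w7
```

```text
time: 8.8
tool_pos: [546.9, 133.1, 121.4]
tcp_rot: [-180.0, -0.0, 96.1]
ft_force: [0.1, -1.1, -1.6]
finger_gap: 11.2
8.8 [546.9 133.1 121.4] [-180.    -0.    96.1] [ 0.1 -1.1 -1.6]
rim x 50 149 -14.656782387056401 17.59124040060152 1.46722900677256
rim x 55 150 -14.489796168837824 17.57464608391604 1.542424957539108
rim x 60 120 -14.426755467472976 17.387436695601767 1.4803406140643958
rim x max 63.96045425887366 z 49.214120384795905
  tile z -40 [-4.5  6.3] 0.8831288477257653 -30.009405589451596
  tile z -30 [-4.6  6. ] 0.7171601937130059 -20.070491191931083
  tile z -20 [-4.6  5.9] 0.6380173319862554 -10.033114719311682
  tile z -10 [-4.8  5.8] 0.5028475551765879 -0.011126372821372027
  tile z 0 [-4.8  5.7] 0.4647707258971234 9.822061203185653
  tile z 10 [-5.   5.5] 0.23329241491533947 19.97094576874154
  tile z 20 [-4.8  5.3] 0.2671689910276194 29.281571581222686
  tile z 30 [-5.4  5.4] -0.01649136558655062 39.51449633252023
  tile z 40 [-4.9  5. ] 0.05450430411815921 48.703569234985494
top -39.22098775724305
```

```bash
python3 - <<'E'
from h import *
im=cv2.imread("pics/w7.png");cv2.imwrite("pics/w7z.png",cv2.resize(im[100:240,260:370],None,fx=5,fy=5,interpolation=cv2.INTER_CUBIC)[:600])
E
```

```text
(no output)
```

View pics/w7z.png

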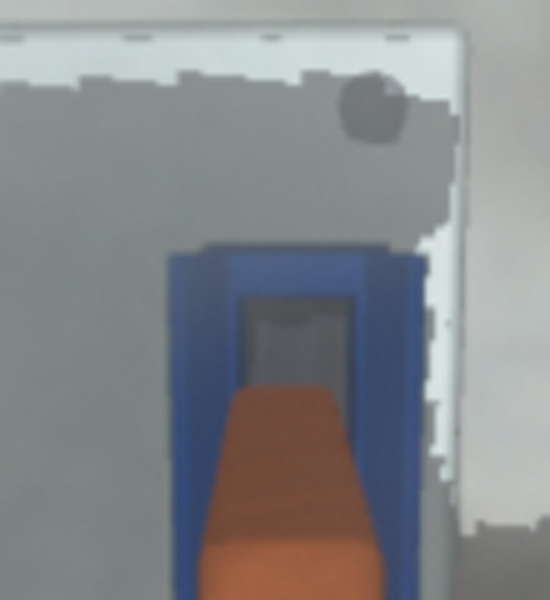

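```bash
python3 -m crank '[[[0,0.0017,0,0,0,0],[0,0.0017,0.01,0,0,0],[0,0.0017,0.018,0,0,0],[0,0.0017,0.023,0,0,0],[0,0.0017,0.023,0,0,0]]]'; python3 - <<'E'
from h import *
go([548.5,133.0,90],[180,0,96.1])
E
```

```text
time: 9.48
tool_pos: [548.4, 133.2, 98.1]
tcp_rot: [-179.9, -0.0, 96.1]
ft_force: [-0.4, 0.6, -1.8]
finger_gap: 11.7
row [-0.0002, 0.0001, 0.0081, -0.0012, -0.0005, -0.0004] n>= 0.12916294166011444
```

```bash
python3 -m crank '[[[0,0,0.004,0,0,0],[0,0,0.008,0,0,0],[0,0,0.011,0,0,0],[0,0,0.011,0,0,0]]]'
```

```text
time: 9.98
tool_pos: [548.1, 133.2, 86.7]
tcp_rot: [-179.9, -0.0, 96.1]
ft_force: [-0.4, 0.5, -1.9]
finger_gap: 11.5
```

```bash
python3 -m crank '[[[0,0,0.006,0,0,0],[0,0,0.012,0,0,0],[0,0,0.017,0,0,0],[0,0,0.02,0,0,0],[0,0,0.02,0,0,0]]]'
```

```text
time: 10.6
tool_pos: [547.8, 133.2, 66.3]
tcp_rot: [-179.9, -0.0, 96.1]
ft_force: [0.7, 0.1, -1.5]
finger_gap: 11.4
```

```bash
python3 -m crank '[[[0,0.0005,0.001,0,0,0],[0,0.0005,0.002,0,0,0],[0,0.0005,0.002,0,0,0]]]'
```

```text
time: 10.98
tool_pos: [548.8, 133.2, 65.3]
tcp_rot: [-179.9, -0.0, 96.1]
ft_force: [-1.0, -0.1, 5.3]
finger_gap: 11.4
```

```bash
python3 -m crank '[[[0,0,0,0,0,0],[0,0,0,0,0,0],[0,0,0,0,0,0]]]' 0.55
python3 chk.py w8; python3 - <<'E'
from h import *
im,_=r.snapshot("scene");cv2.imwrite("pics/s8.png",cv2.resize(im[160:300,270:450],None,fx=4,fy=4,interpolation=cv2.INTER_CUBIC))
E
```

```text
time: 11.35
tool_pos: [548.8, 133.2, 65.2]
tcp_rot: [-179.9, -0.0, 96.1]
ft_force: [0.4, 0.5, -0.6]
finger_gap: 38.4
11.35 [548.8 133.2  65.2] [-179.9   -0.    96.1] [ 0.4  0.5 -0.6]
rim x 50 291 -16.263952969879348 15.805956607187786 -0.22899818134578087
rim x 55 266 -16.127316931928735 15.737509721367951 -0.19490360528039208
rim x 60 223 -16.492860944754934 16.020124311138883 -0.23636831680802572
rim x max 64.11119943511245 z 48.87550260466642
  tile z -40 [-4.6  6.2] 0.8198091410987502 -30.155704604931547
  tile z -30 [-4.5  6.1] 0.8197349871015667 -20.013227761976182
  tile z -20 [-4.4  6. ] 0.7686985906808288 -10.060159360447253
  tile z -10 [-4.5  6. ] 0.780161326133403 -0.0006278729588876031
  tile z 0 [-4.5  6.2] 0.8597363151948558 9.08909058280233
top -39.32137202538207
```

View pics/w8.png

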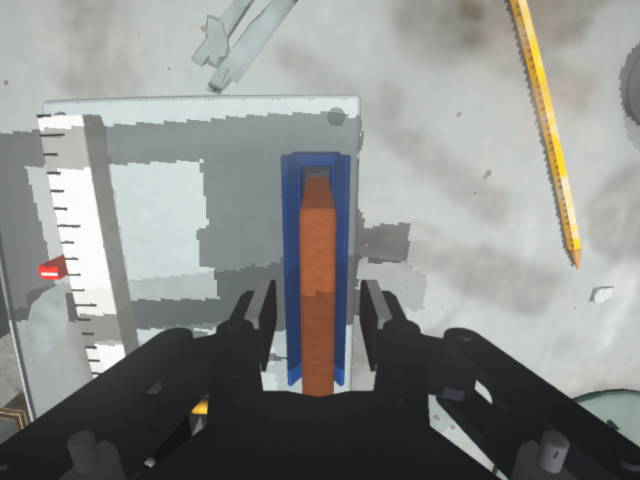

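View pics/s8.png

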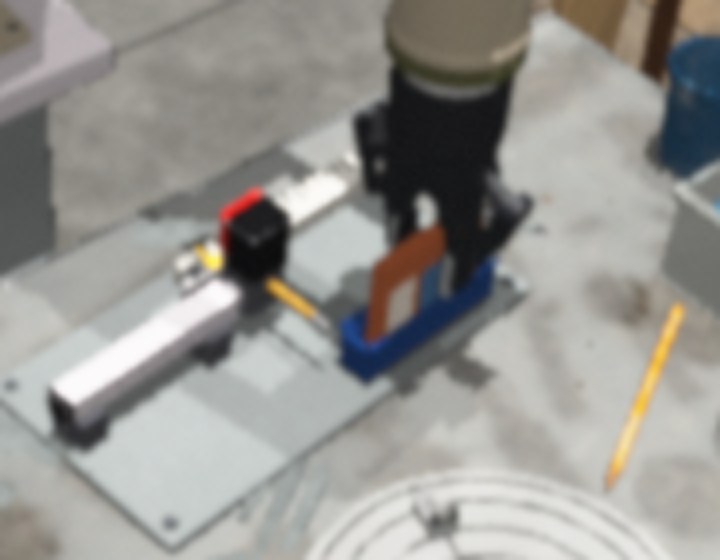

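```bash
python3 -m crank '[[[0,0,-0.02,0,0,0],[0,0,-0.05,0,0,0],[0,0,-0.09,0,0,0],[0,0,-0.12,0,0,0],[0,-0.03,-0.13,0,0,0],[-0.04,-0.06,-0.13,0,0,0],[-0.074,-0.085,-0.13,0,0,0],[-0.074,-0.085,-0.13,0,0,0],[-0.074,-0.085,-0.13,0,0,0]]]' 0.3
python3 - <<'E'
from h import *
np.set_printoptions(precision=1,suppress=True)
p,Rt,s=pose(); print(s["time"],p,s["tcp_rot"],s["ft_force"],s["finger_gap"])
cal=r.get_calibration("wrist");im,d=r.snapshot("wrist"); cv2.imwrite("pics/w9.png",im)
W=np.array([w_depth(cal,(u,v),d[v,u]) for v in range(100,400) for u in range(220,420) if d[v,u]>0]);P=Rt.inv().apply(W-p)
k=(W[:,2]>106)&(W[:,2]<115)&(abs(P[:,0])<40)&(abs(P[:,1])<35);Q=P[k];print(len(Q),np.percentile(Q,[1,50,99],axis=0));print(cv2.minAreaRect(W[k][:,:2].astype(np.float32)))
k=(W[:,2]>96)&(W[:,2]<112)&(P[:,1]>60);print(k.sum(),W[k].mean(0) if k.sum() else 0,W[k][:,2].max() if k.sum() else 0)
for t,h in [("pointer",36),("clip",34),("handle",90),("slot",14)]:
    for x in r.landmark_of(t,"wrist"): print(t,np.array(x["pixel"]),x["conf"],w_plane(cal,x["pixel"],h))
E
```

```text
time: 12.58
tool_pos: [472.9, 50.8, 196.6]
tcp_rot: [180.0, -0.0, 96.0]
ft_force: [0.8, 0.7, -0.1]
finger_gap: 59.8
12.575 [472.9  50.8 196.6] [180.  -0.  96.] [ 0.8  0.7 -0.1] 59.828366273115485
1949 [[-17.1 -18.   84.5]
 [  0.9   0.5  86.3]
 [ 17.   15.4  90.5]]
((470.95379638671875, 50.34724426269531), (35.69516372680664, 36.25912857055664), 6.277303218841553)
0 0 0
pointer [254.4 219.8] 0.65 [415.9  43.   36. ]
clip [242.  133.8] 0.64 [400.4 118.5  34. ]
handle [315.2 234.7] 0.95 [472.1  50.1  90. ]
slot [406.7 135.7] 0.57 [548.8 132.7  14. ]
```

View pics/w9.png

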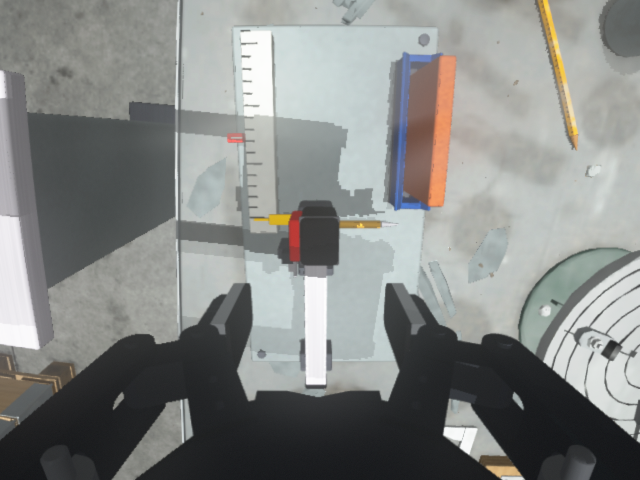

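```bash
python3 - <<'E'
from h import *
go([474.1,50.3,71],[180,0,96.1])
E
python3 -m crank '[[[0,0.001,0.04,0,0,0],[0,0.001,0.08,0,0,0],[0,0.001,0.11,0,0,0],[0,0.001,0.1255,0,0,0],[0,0.001,0.1255,0,0,0]]]'
```

```text
row [-0.0012, 0.0017, 0.1243, -0.0019, -0.0005, 0.0006] n>= 1.9892525484872738
time: 13.45
tool_pos: [472.5, 51.6, 68.9]
tcp_rot: [-179.8, -0.0, 96.2]
ft_force: [0.4, -0.3, -0.6]
finger_gap: 59.9
```

```bash
python3 -m crank '[[[-0.001,0.0015,-0.002,0,0,0],[-0.001,0.0015,-0.002,0,0,0],[-0.001,0.0015,-0.002,0,0,0]]]'
python3 -m crank '[[[0,0,0,0,0,0],[0,0,0,0,0,0],[0,0,0,0,0,0],[0,0,0,0,0,0],[0,0,0,0,0,0]]]' 1 40
python3 - <<'E'
from h import *
p,Rt,s=pose();print(p,s["tcp_rot"],s["ft_force"],s["finger_gap"])
cal=r.get_calibration("wrist");im,d=r.snapshot("wrist"); cv2.imwrite("pics/w10.png",im)
E
```

```text
time: 13.82
tool_pos: [474.9, 50.8, 71.9]
tcp_rot: [-179.9, -0.0, 96.2]
ft_force: [-0.3, 0.7, -0.7]
finger_gap: 60.2
time: 14.45
tool_pos: [473.4, 50.6, 72.2]
tcp_rot: [-179.7, -0.0, 96.2]
ft_force: [-9.8, -1.3, 11.2]
finger_gap: 28.3
[473.39328284  50.60699452  72.1962398 ] [-1.79655178e+02 -3.68475584e-02  9.61503608e+01] [-9.84947828 -1.25052235 11.2066808 ] 28.334338500600246
```

View pics/w10.png

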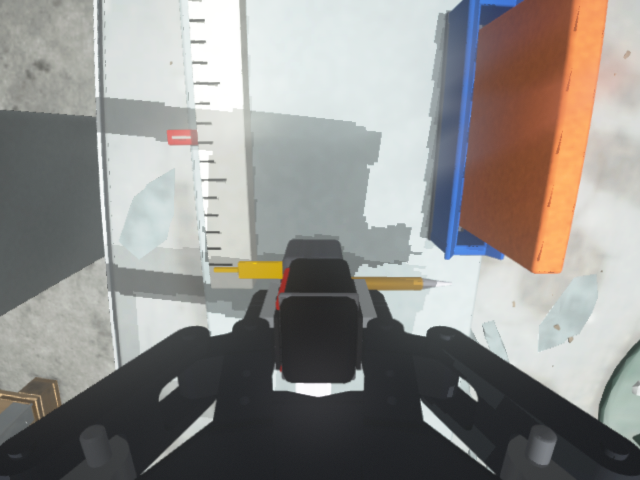

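```bash
cat > pc.py <<'E'
from h import *
import sys
n=sys.argv[1];ex=[float(a) for a in sys.argv[2:6]]
cal=r.get_calibration("wrist")
a=w_plane(cal,ex[:2],36);b=w_plane(cal,ex[2:],34)
g=R.from_euler('z',6.1,degrees=True); print("clip-pointer gauge xy",g.inv().apply(b-a))
E
python3 pc.py x 214 269.5 182 137.5
python3 - <<'E'
from h import *
cal=r.get_calibration("wrist")
im=cv2.imread("pics/w10.png");cv2.imwrite("pics/w10z.png",cv2.resize(im[100:300,120:300],None,fx=3,fy=3,interpolation=cv2.INTER_CUBIC))
E
```

```text
clip-pointer gauge xy [-11.61356973  73.16181776  -2.        ]
```

View pics/w10z.png

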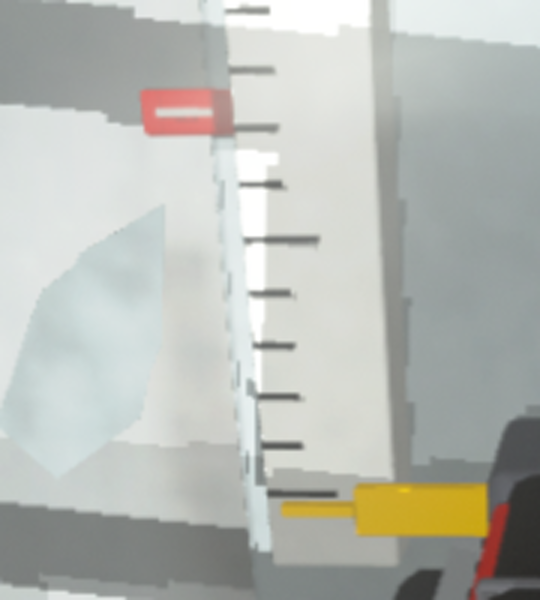

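```bash
python3 -m crank '[[[0.008,0,0,0,0,0],[0.02,0,0,0,0,0],[0.035,0,0,0,0,0],[0.05,0,0,0,0,0],[0.06,0,0,0,0,0],[0.06,0,0,0,0,0],[0.06,0,0,0,0,0]]]'
python3 - <<'E'
from h import *
p,Rt,s=pose();print(p,s["tcp_rot"],s["ft_force"],s["finger_gap"])
im,d=r.snapshot("wrist"); cv2.imwrite("pics/w11.png",im);cv2.imwrite("pics/w11z.png",cv2.resize(im[180:330,140:300],None,fx=4,fy=4,interpolation=cv2.INTER_CUBIC))
E
```

```text
time: 15.38
tool_pos: [467.0, 110.3, 72.3]
tcp_rot: [-179.7, -0.0, 96.2]
ft_force: [0.1, -1.4, -0.1]
finger_gap: 28.3
[467.0019752  110.31955259  72.27225242] [-1.79657908e+02 -3.56421326e-02  9.61729518e+01] [ 0.1118698  -1.3998033  -0.08588826] 28.293291948277993
```

View pics/w11z.png

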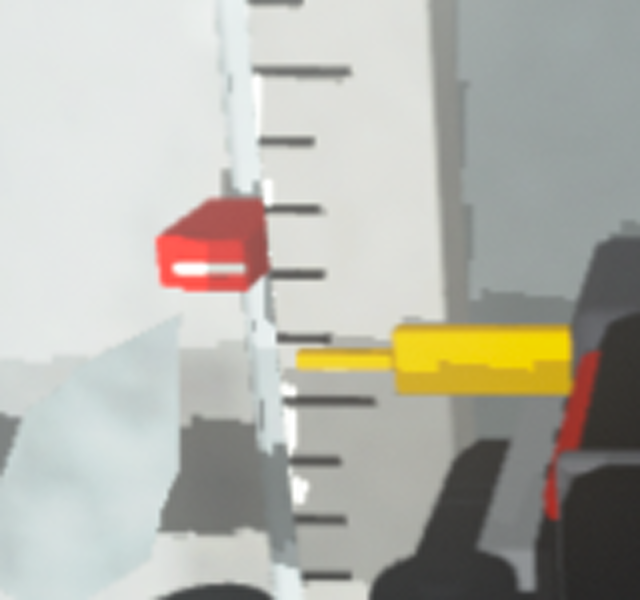

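View pics/w11.png

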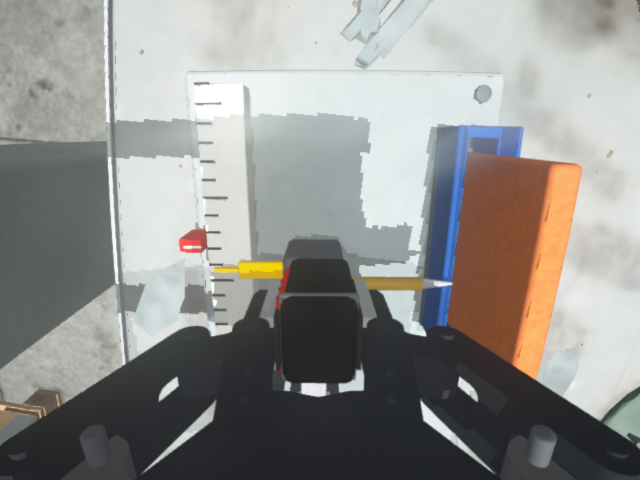

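```bash
python3 pc.py x 214.3 269.7 192 247
```

```text
clip-pointer gauge xy [-12.36905988  13.00686262  -2.        ]
```

```bash
python3 -m crank '[[[0.005,0,0,0,0,0],[0.01,0,0,0,0,0],[0.013,0,0,0,0,0],[0.013,0,0,0,0,0],[0.013,0,0,0,0,0]]]'
python3 - <<'E'
from h import *
p,Rt,s=pose();print(p,s["tcp_rot"],s["ft_force"],s["finger_gap"])
im,d=r.snapshot("wrist"); cv2.imwrite("pics/w12.png",im);cv2.imwrite("pics/w12z.png",cv2.resize(im[180:330,140:300],None,fx=4,fy=4,interpolation=cv2.INTER_CUBIC))
im,_=r.snapshot("scene");cv2.imwrite("pics/s12.png",cv2.resize(im[160:300,270:450],None,fx=4,fy=4,interpolation=cv2.INTER_CUBIC))
E
```

```text
time: 16.05
tool_pos: [465.6, 123.1, 72.3]
tcp_rot: [-179.7, -0.0, 96.2]
ft_force: [0.8, -0.8, 0.9]
finger_gap: 28.2
[465.63709445 123.13304561  72.27464372] [-1.79659656e+02 -3.95414538e-02  9.61609395e+01] [ 0.81240654 -0.83317134  0.93338811] 28.164653282155367
```

View pics/w12z.png

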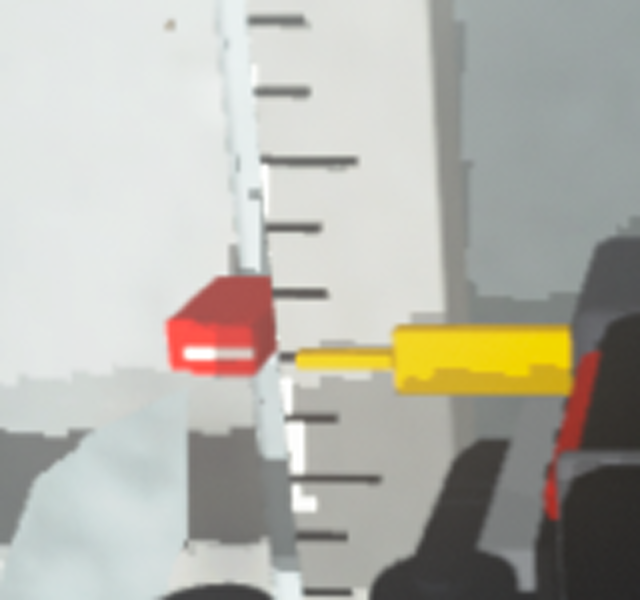

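View pics/s12.png

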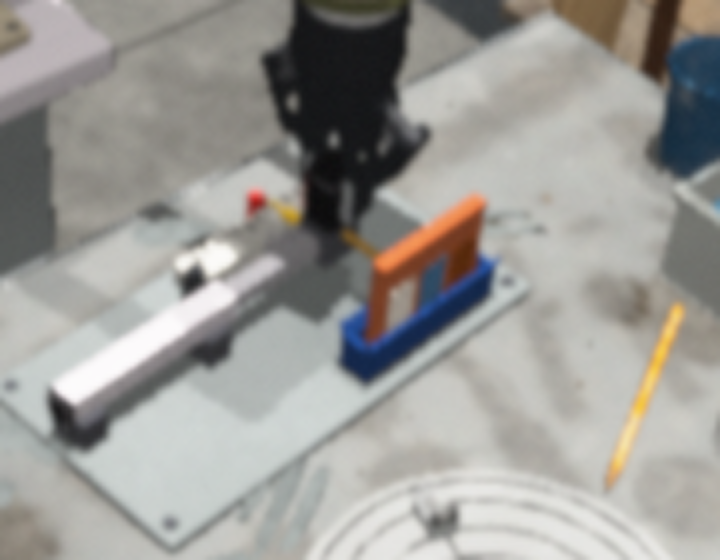

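View pics/w12.png

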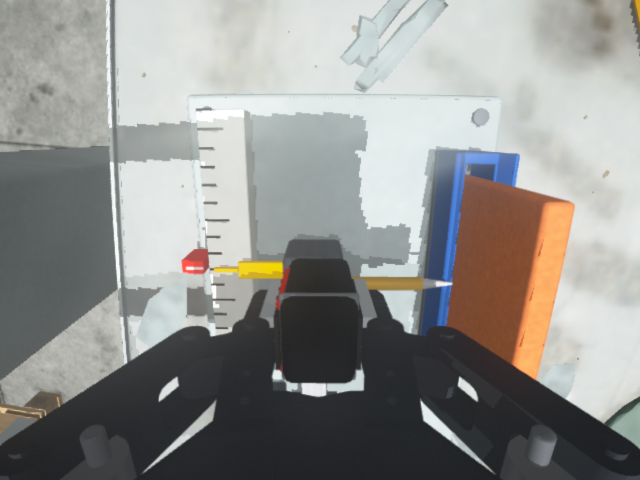

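```bash
python3 pc.py x 214.3 269.6 194.5 268.3; python3 -m crank '[[[0,0,0,0,0,0],[0,0,0,0,0,0],[0,0,0,0,0,0]]]'; python3 - <<'E'
from h import *
for t in ["blue_beaker","white_spindle"]: print(t,r.look_for(t,"scene"))
for t,h in [("pointer",36),("clip",34)]:
    for x in r.landmark_of(t,"wrist"): print(t,x["pixel"],x["conf"])
p,Rt,s=pose();print(s["time"],p,s["qd"],s["ft_force"],s["finger_gap"])
E
```

```text
clip-pointer gauge xy [-12.28892219  -0.07927384  -2.        ]
time: 16.52
tool_pos: [465.7, 123.0, 72.3]
tcp_rot: [-179.7, -0.0, 96.1]
ft_force: [0.6, -2.4, 0.7]
finger_gap: 28.0
blue_beaker [{'extent': [199.6, 275.8, 252.9, 317.5], 'conf': 0.7}, {'extent': [437.2, 168.9, 460.3, 204.2], 'conf': 0.62}]
white_spindle [{'extent': [206.0, 322.7, 229.6, 361.7], 'conf': 0.69}, {'extent': [363.5, 208.6, 388.8, 244.1], 'conf': 0.47}]
pointer [214.0, 268.1] 0.81
clip [207.5, 270.3] 0.74
16.725 [465.65301716 122.98573896  72.25143616] [ 0.01286225  0.0343144   0.02913708  0.01082838  0.05515957 -0.04643354] [ 1.73124465 -1.52310723  1.11813742] 28.355071841406577
```

```bash
python3 -c "
from bench import r
print(r.hand_in(), r.sense()['time'], r.sense()['finger_gap'])"
```

```text
the job is handed in; nothing more can be done
the job is handed in; nothing more can be done
```

The tile is standing upright in the blue slot, and I handed the job in while still holding the gauge arm's pointer at the clip, after about 16.7 s. The hand-in gives no verdict.

- **Tile:** My first try at the slot jammed on its lip, with about 86 N in the upward direction, below the 120 N wrist limit. The tile slipped 13 mm up in the grip. I backed off, measured the sideways offset again and shifted 1.7 mm. I then lowered it slowly to the floor (about 5 N) and let go. Afterwards its top edge measured 104.5 mm above the bench, against 104 expected, and the last scene picture shows it upright.
- **Handle:** I gripped it at 40 N with the red button inside the grip. The finger gap read 28.3 mm. Full squeeze should be 30 mm, though the gripper also read about 0.7 mm low on the 12 mm tile. I then drew the arm out 73 mm in two moves.
- **Pointer:** The last picture puts the pointer within 0.1 mm of the clip's white line along the rule. The trained network's own clip point was about 2 px from the pointer's row and 13 px off my reading along the column. I trusted my reading, taken from the white line in the picture. The finger gap and the tool position stayed steady in the last reading.
- **Bystanders:** The beaker and spindle were found within about 4 px of where they started. The network also reported some clearly wrong matches for them. I saw no sign that the clip had moved.

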